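# Move the keyed tube block from its clamp stand to the mixer

### The arm

A 6-joint arm with a two-finger parallel gripper is mounted at the origin on a cart in front of the work surface, level with it; the furniture and walls round the work are solid. World frame = base frame: x ahead of the robot, y to its left, z up, the work surface at z = 0. Lengths are in m, angles in degrees, forces in N, time in s.
With the tool pointing down it reaches from about 0.35 to 0.875 m from the base axis. Payload 4.2 kg.
Tool frame: the origin (TCP) lies on the centre line of the jaws, within the pads' length; the fingertips stand 25 mm ahead of it and the grasp point (between the pads) lies 6 mm ahead of it; z points along the fingers, y is the line along which they close (so a half turn about z gives the same grasp; the last joint's range is limited). The gripper opens to 87 mm and grips with 3 to 60 N. Pads are 19 mm wide; open, the fingers measure 117 mm over their backs; the gripper's body (75 mm by 190 mm) begins 51 mm behind the grasp point.
Start: joints at [90.39, 22.042, 0.453, 0, -68.411, -14.817], TCP at [0.156, 0.605, 0.248] pointing down, gripper open.
Joint ranges: [-179.83, 179.83], [-69.29, 118.12], [-61.27, 80.66], [-181.25, 117.63], [-171.15, -9.14], [-177.46, 177.46]. Speed limits (degrees/s): [159.86, 159.86, 180, 180, 180, 180].

### API

Orientations are given as a 3x3 rotation matrix whose columns are the frame's x, y, z axes.
In Python, from station import r gives the robot as it stands.
- The arm moves only by the tool move_arm, never from a script. Its argument "series" is a list of rows, each an object with "grip": the opening, from 0 (shut) to 1 (fully open); "xyz": the shift along the tool's x, y, z in mm, a list of three; "angular": the turn, a rotation vector about the tool's x, y, z in rad, a list of three. A call has 1 to 10 rows; each row is the pose to reach, as a shift and turn from the pose commanded when the call began, along the tool's axes at that moment; what a row does not reach only later rows make up. A row lasts 1/10 s, in which the tool goes at most 50 mm and 8.59 degrees, less where a joint would pass 70% of its speed; a pose out of reach is approached as far as the arm can. A call with a gripper value outside its range is refused whole. The fingers move at their own pace and stop on an object; the grip force is fixed at half the most. Time passes only in rows, so rows that repeat a pose let the fingers close. It gives the time, the measured TCP pose, the force, the opening and the grip force at its end, in the units of the state.
- r.sense(): the state, without advancing time (a new reading comes with each control period).
- r.capture(name): name is "side" or "top" or "wrist"; returns a dict with "img" (384x512x3 uint8, red, green, blue), "camera_matrix" (3x3 intrinsics, pixels), "rvec" (rotation vector, rad) and "tvec" (3), from world to camera coordinates, as OpenCV has them; the wrist camera has in their place "hand_eye" (4x4, takes a point from camera to tool coordinates, whose origin is the TCP and whose axes are the flange's). Camera axes: x right, y down, z forward; pixel columns grow to the right and rows downward; lengths in m; the calibration is good to about 2 mm. The wrist camera is an equidistant fisheye: a pixel r from the principal point sees the ray r / f radians off the axis. A picture is of the moment at which its call begins: read the wrist's pose just before it. There is no depth.
- r.finish_job(): hands the job in; it is judged then, once.
The state is a dict: "time_s": time; "joints": joint angles; "joint_velocities": joint speeds; "effort": joint torques, N m; "tcp_pos": TCP position; "ee_rot": TCP orientation; "wrist_force": force on the tool from outside, world axes, zero at the start; "moment": the same for the moment, N m; "gripper_width": opening from 0.0 (shut) to 1.0 (fully open); "gripper_force": force on a finger pad.
Only numpy, scipy, OpenCV 4.12 (cv2) and the standard library are available. Lean on these libraries where they do the work, as an engineer would, in place of code of your own. Each camera call takes 0.05 s, during which the arm holds its last target. There are 200 camera calls.

### The job

Throw the red toggle clamp on the stand fully back past its centre, take the round aluminium tube block out of the stand, turn it until its orange flat faces the orange key in the mixer's nest, and lower it into the nest, without dropping it, until it stands fully home on the nest floor. Leave the clamp open, keep the block upright all the way, and leave everything else on the bench where it is.

Things in the scene. Friction and masses are not known exactly. Their poses are not given: they have to be found in the camera images.
- block: Tube block: aluminium disc, 96 mm diameter, 36 mm high, 0.3 to 0.6 kg, with one upright flat (orange, orange strip beside it on top) cut 38 mm from the axis; lower edge chamfered 3 mm. Origin: centre of its underside; +x points from the axis to the flat, z up. At the start it stands clamped in the stand's seat at any yaw, underside 12 mm above the bench.
- fin_top (a point): Middle of the top of the block's blue upright fin handle, 70 mm above the block's underside, on its axis. The fin is 16 mm thick (along the block's x), 40 mm long (along its y, parallel to the flat) and stands 34 mm above the block's top face.
- stand: Clamp stand, fixed: aluminium plate from x = -67 to +123 mm, 124 mm wide (y), 12 mm thick; the block sits in a white round collar, inner diameter 100 mm, 110 outer, top 20 mm above the bench. Origin: on the bench under the collar's centre; +x points to the clamp, away from the robot within 30 degrees. Clamp pivot: x = +85 mm, y = 0, z = 60; its bearing plates are 28 mm wide, 68 high.
- clamp (a joint): Toggle clamp angle (rad) about the stand's y axis: 0 clamped, 1.75 thrown back. Arm (pad over the block's rim) and red handle are one rigid lever: opening swings the handle away from the block to the stand's +x, and the arm up. A spring acts over centre: below 0.875 it snaps back to 0, beyond that on to 1.75, where it stays. Starting takes about 0.4 N m: 5 N at the tip, 10 N halfway.
- handle_tip (a point): Top end of the red clamp handle (round, 14 mm thick), 80 mm from the pivot. Clamped, the handle leans 15 degrees from upright towards the block: tip 137 mm above the bench, 64 mm from the stand's origin along +x. Thrown back, it lies nearly level towards +x; the arm then stands up, top 125 mm above the bench, at least 65 mm from the block's axis.
- mixer: Block mixer, fixed: white box 140 x 140 x 40 mm, display and knob on its front (-x); on top a black collar, inner diameter 100 mm, 114 outer, top 60 mm above the bench. At its +x side, far from the robot, an orange key bar as high as the collar closes the circle to a flat face 40 mm from the axis. Origin: on the bench under the nest's axis; turned within 30 degrees.
- nest (a point): Centre of the nest's floor, 40 mm above the bench, 20 mm below the collar's top; x axis points to the key. The block enters only with its flat facing the key (2 mm play all round) and is home when its origin is here and its x axis points the same way.
- bottle: Bystander between the stations: brown reagent bottle with white cap, 52 mm diameter, 104 mm tall, origin under its centre.
- beaker: Bystander: clear beaker, 54 mm diameter, 70 mm tall, origin under its centre.
- wash_bottle: Bystander on the left: wash bottle with red cap and bent spout, 64 x 119 mm, 182 mm tall, origin under the middle of its extent.
- film_carton: Bystander on the right: blue carton 66 x 118 x 60 mm, origin under its centre.
- label_roll: Bystander near the front edge: roll of white labels, 72 mm diameter, 32 mm high, origin under its centre.
- timer: Bystander near the front edge: white bench timer 70 x 62 x 19 mm, origin under its centre.
- petri: Bystander behind the bottle: Petri dish with lid, 90 mm diameter, 14 mm high, origin under its centre.
- marker: Bystander at the front left: blue and white marker pen, 135 mm long (its y), 16 mm thick, origin under its centre.
Not all that is in view belongs to the job. What is shaped like the block but green is not meant.

How it is judged (in metres and radians):
On the way, in this order (a step that is already met when the one before it is completed fails the run):
1. the clamp is thrown fully back while the block still sits in the stand (value of joint clamp above 1.4 rad and z of block in the frame of stand below 0.018 m and horizontal distance between block and stand below 0.006 m), for 0.2 s.
2. the block is lifted clear of the stand (z of block in the frame of stand above 0.035 m), for 0.1 s.
3. the block stands home in the nest with its flat to the key (horizontal distance between block and nest below 0.004 m and z of block in the frame of nest between -0.003 and 0.003 m and angle between block's own z axis and vertical below 0.05 rad and angle between the x axis of block and the x axis of mixer, either way round below 0.13 rad and linear speed of block below 0.02 m/s and value of joint clamp above 1.4 rad), for 0.2 s.
At the end, for the whole second after the job is handed in: The block stands in the mixer's nest: within 4 mm of its axis, underside within 3 mm of the nest floor, upright within 3 degrees, its flat facing the key (within 7 degrees), at rest; the clamp is still thrown back (beyond 1.4 rad) (all of step 3); the robot touches nothing.
It fails at once if a bystander is moved by more than 30 mm (distance of any of bottle, beaker, wash_bottle, film_carton, label_roll, timer, petri, marker from where it was at the start of the episode above 0.03 m).
It fails at once if the block is tipped by more than 35 degrees (angle between block's own z axis and vertical above 0.6 rad).
It fails at once if the block is dropped into the nest (falls faster than 0.35 m/s inside it) (horizontal distance between block and nest below 0.02 m and z of block in the frame of nest below 0.018 m and linear speed of block above 0.35 m/s).
It also fails if it takes over 51 s, if anything falls off the work surface, if the arm or the gripper's body presses on something with over 40 N, if the wrist force passes 120 N, or if a joint passes its speed limit or range.

## Working session

There is one attempt and no reset: what is moved stays moved. The work goes in short steps, Python scripts to look and compute and a tool call to move; the robot and the scene stay as the last step left them, time stands still between calls to the robot, and variables do not carry over. Pictures are saved under pics/ and viewed, at most 10 in all, crops included, and the job is handed in when it is done.

Besides the shell and the picture viewer there is one more tool, called after "Call:" as name(argument=value, ...), one argument or row to a line, values as JSON. move_arm: Moves the arm, as the interface text tells. Its arguments: {"type":"object","properties":{"series":{"type":"array"}},"required":["series"]}

```bash
mkdir -p pics; python3 - <<'E'
from station import r
import cv2,numpy as np,pickle
s=r.sense();print(s)
for n in("top","side"):
    c=r.capture(n);pickle.dump(c,open(n+".pkl","wb"))
    cv2.imwrite(f"pics/{n}.png",cv2.resize(c["img"][:,:,::-1],(800,600),interpolation=cv2.INTER_CUBIC))
    R=cv2.Rodrigues(np.array(c["rvec"]))[0];print(n,-R.T@np.ravel(c["tvec"]),c["camera_matrix"])
E
```

```text
{'time_s': 0.0, 'joints': array([ 9.03904878e+01,  2.20918127e+01,  3.79074668e-01, -2.87456658e-02,
       -6.84109342e+01, -1.48177206e+01]), 'joint_velocities': array([ 0.04708524, -0.04595661, -0.05616723, -0.05240612, -0.05081816,
        0.08044971]), 'effort': array([ 1.49934687e-03, -3.90656340e+01,  1.87398916e+01,  4.21960518e+00,
        1.08804149e-02, -2.02487518e-04]), 'tcp_pos': array([0.15555067, 0.60476471, 0.24644428]), 'ee_rot': array([[ 9.68418736e-01, -2.49328993e-01, -4.51788992e-04],
       [-2.49329382e-01, -9.68416329e-01, -2.16157116e-03],
       [ 1.01422522e-04,  2.20595028e-03, -9.99997562e-01]]), 'wrist_force': array([-0.4044909 ,  0.64953445, -0.62590986]), 'moment': array([ 0.02058164,  0.03188442, -0.01343692]), 'gripper_force': 0.0, 'gripper_width': 0.9973106171053798}
top [ 0.37172763 -0.01834822  1.62449035] [[383.20016027   0.         256.44610099]
 [  0.         383.20016027 192.99695435]
 [  0.           0.           1.        ]]
side [0.09639396 1.24598578 1.22767856] [[487.04449034   0.         253.08847591]
 [  0.         487.04449034 196.12346473]
 [  0.           0.           1.        ]]
```

View pics/top.png

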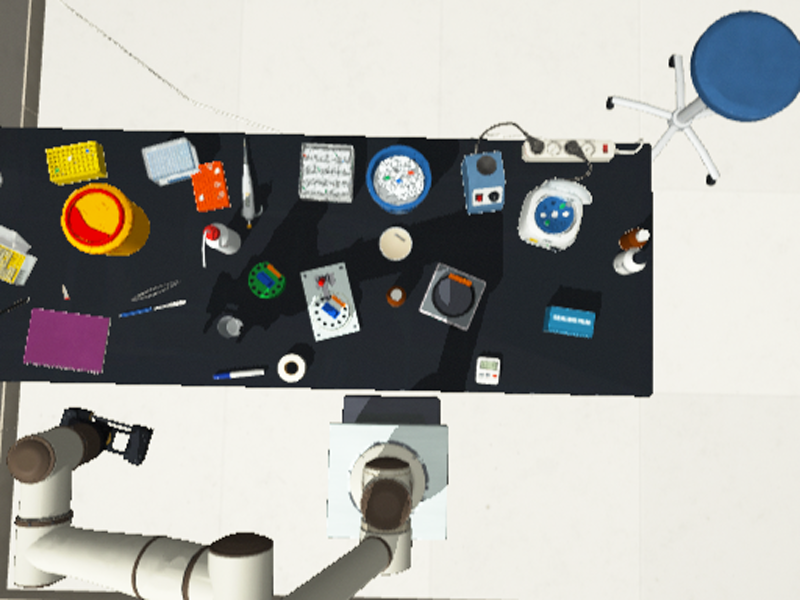

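View pics/side.png

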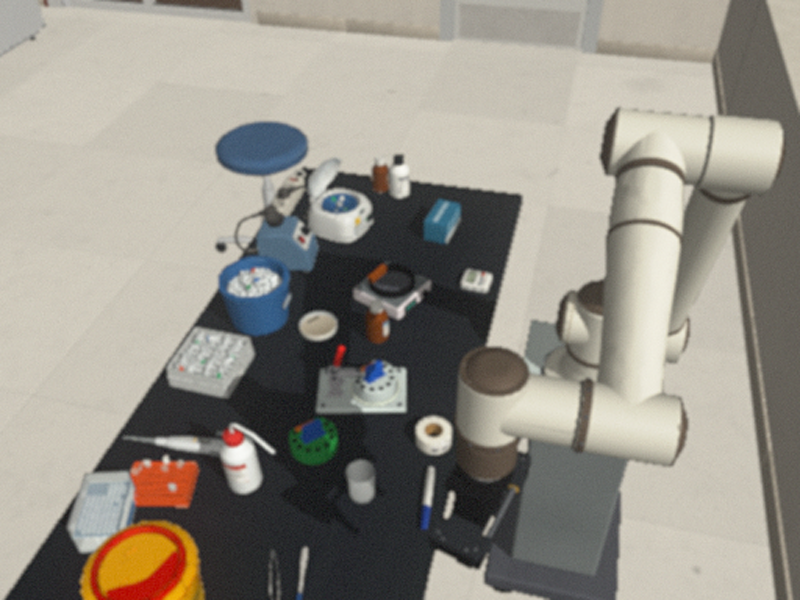

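Top view: stand's block is at about (331,310), red clamp handle near (322,283), mixer nest (454,294) with its key (461,280), bottle (396,296); the green decoy is at (266,281). The side view agrees. I'll enlarge next.

```bash
python3 - <<'E'
import cv2,pickle
for n,(x,y,w,h) in dict(top=(182,155,140,75),side=(190,160,100,110)).items():
    i=pickle.load(open(n+".pkl","rb"))["img"][y:y+h,x:x+w,::-1]
    f=5.5 if n=="top" else 5
    cv2.imwrite(f"pics/{n}_c.png",cv2.resize(i,None,fx=f,fy=f,interpolation=cv2.INTER_CUBIC))
E
```

```text
(no output)
```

View pics/top_c.png

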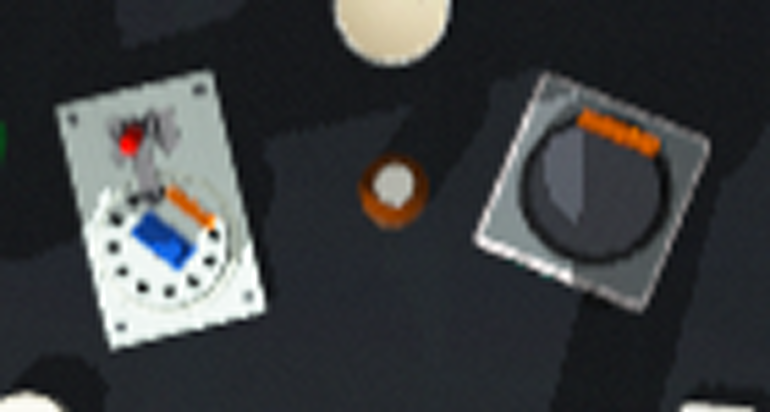

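The crop shows plate corners (57,105), (212,71), (267,313), (111,349); box-top corners (546,72), (710,142), (643,311), (475,241). The fin is near (165,240) with its flat up-right, strip (168,186)–(215,227); key bar (580,118)–(658,147), bottle cap (394,184).

```bash
cat >h.py <<'E'
import numpy as np,cv2
def ray_plane(c,px,z):
    R=cv2.Rodrigues(np.array(c["rvec"]))[0];C=-R.T@np.ravel(c["tvec"])
    u=cv2.undistortPoints(np.array(px,float).reshape(-1,1,2),np.array(c["camera_matrix"]),None).reshape(-1,2)
    d=np.c_[u,np.ones(len(u))]@R
    return (C+d*((z-C[2])/d[:,2])[:,None])[:,:2]
E
python3 - <<'E'
from h import *;import pickle
c=pickle.load(open("top.pkl","rb"))
f=lambda p,z:ray_plane(c,(np.array(p,float)+.5)/5.5-.5+[182,155],z)
ang=lambda v:np.degrees(np.arctan2(v[1],v[0]))
for n,p,z,L in(("plate",[(57,105),(212,71),(267,313),(111,349)],.012,(.19,.124)),("box",[(546,72),(710,142),(643,311),(475,241)],.04,(.14,.14))):
    q=f(p,z);x=(q[0]+q[1]-q[2]-q[3])/2;y=(q[0]+q[3]-q[1]-q[2])/2
    a=ang(x);b=ang(y)-90;m=q.mean(0);print(n,m,a,b,np.linalg.norm(x),np.linalg.norm(y))
    if n=="plate":print("stand origin",m-.028*x/np.linalg.norm(x))
k=f([(580,118),(658,147)],.06);print("key yaw",ang(k[0]-k[1])-90)
k=f([(168,186),(215,227)],.048);print("flat yaw",ang(k[0]-k[1])-90)
k=f([(131,234),(178,272)],.082);print("fin yaw",ang(k[0]-k[1])-90)
print("fin",f([(165,240)],.082),"tip",f([(131,140)],.137),"bottle",f([(394,184)],.104),"nest ring",f([(595,185)],.06))
print("block disc",f([(165,240)],.048))
E
```

```text
plate [0.47699546 0.16743349] 14.384267933927404 14.10492650888429 0.19158326775626042 0.12189814632629394
stand origin [0.44987323 0.16047762]
box [ 0.49637217 -0.16080379] -21.09521839120562 -21.600340801671194 0.1383409441407886 0.135700605922543
key yaw -19.147296822527878
flat yaw -39.652254774121836
fin yaw -37.46050244718359
fin [[0.44975606 0.15624319]] tip [[0.51731076 0.1763053 ]] bottle [[ 0.49313746 -0.01054825]] nest ring [[ 0.4994818  -0.16002568]]
block disc [[0.45147598 0.16009159]]
```

View pics/side_c.png

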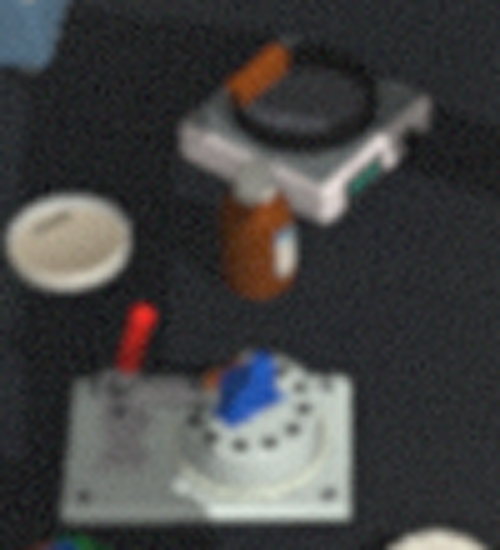

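Stand at (0.450, 0.160) yaw 14°, mixer at (0.497, -0.160) yaw about -21°, block yaw about -39°. First I'll move above the block, fingers shut and tool x along stand x, ready to push the handle.

Call:
move_arm(
  series=[
    {"grip": 0, "xyz": [43, 34, 0], "angular": [0, 0, -0.1]},
    {"grip": 0, "xyz": [86, 68, 0], "angular": [0, 0, -0.2]},
    {"grip": 0, "xyz": [129, 102, 0], "angular": [0, 0, -0.3]},
    {"grip": 0, "xyz": [172, 136, 0], "angular": [0, 0, -0.4]},
    {"grip": 0, "xyz": [215, 170, 0], "angular": [0, 0, -0.5]},
    {"grip": 0, "xyz": [258, 204, 0], "angular": [0, 0, -0.5]},
    {"grip": 0, "xyz": [301, 238, 0], "angular": [0, 0, -0.5]},
    {"grip": 0, "xyz": [344, 272, 0], "angular": [0, 0, -0.5]},
    {"grip": 0, "xyz": [387, 306, 0], "angular": [0, 0, -0.5]},
    {"grip": 0, "xyz": [426, 340, 0], "angular": [0, 0, -0.5]},
  ],
)

```text
time_s: 1.1
tcp_pos: [0.4579, 0.2046, 0.2474]
ee_rot: [[0.969, 0.246, -0.0], [0.246, -0.969, -0.0], [-0.0, -0.0, -1.0]]
wrist_force: [0.8, 0.8, 0.8]
gripper_width: 0.17
gripper_force: 0.0
```

```bash
cat >>h.py <<'E'
def tool_delta(s,target,yaw):
    """mm shift and rad turn in tool axes to bring TCP to target, pointing down, tool x at world yaw (deg)"""
    from scipy.spatial.transform import Rotation as Ro
    R=np.array(s["ee_rot"]);a=np.radians(yaw)
    T=np.array([[np.cos(a),np.sin(a),0],[np.sin(a),-np.cos(a),0],[0,0,-1]])
    return (R.T@(np.array(target)-s["tcp_pos"])*1000).round(1),Ro.from_matrix(R.T@T).as_rotvec().round(3)
E
python3 - <<'E'
from h import *;from station import r;import pickle
s=r.sense();print(s["time_s"],s["tcp_pos"],s["joints"].round(1),s["ee_rot"].round(3))
print(tool_delta(s,[.484,.1686,.137],14.2),tool_delta(s,[.5615,.188,.137],14.2))
c=r.capture("wrist");pickle.dump((s,c),open("w.pkl","wb"));print({k:v for k,v in c.items() if k!="img"})
cv2.imwrite("pics/w1.png",cv2.resize(c["img"][:,:,::-1],(800,600),interpolation=cv2.INTER_CUBIC))
E
```

```text
1.1 [0.4579231  0.20456612 0.24744338] [ 42.6  10.  -16.5  -0.  -63.5  61.6] [[ 0.969  0.246 -0.   ]
 [ 0.246 -0.969 -0.   ]
 [-0.    -0.    -1.   ]]
(array([ 16.4,  41.3, 110.4]), array([-0.   ,  0.   ,  0.001])) (array([ 96.3,  41.5, 110.4]), array([-0.   ,  0.   ,  0.001]))
{'camera_matrix': array([[297.31863964,   0.        , 258.15596019],
       [  0.        , 297.31863964, 188.35909011],
       [  0.        ,   0.        ,   1.        ]]), 'hand_eye': array([[-2.38275555e-04, -9.61504725e-01, -2.74788295e-01,
         7.60434559e-02],
       [ 9.99999964e-01, -2.63339570e-04,  5.43207069e-05,
         5.78385973e-05],
       [-1.24592248e-04, -2.74788273e-01,  9.61504753e-01,
        -1.37250685e-01],
       [ 0.00000000e+00,  0.00000000e+00,  0.00000000e+00,
         1.00000000e+00]])}
```

View pics/w1.png

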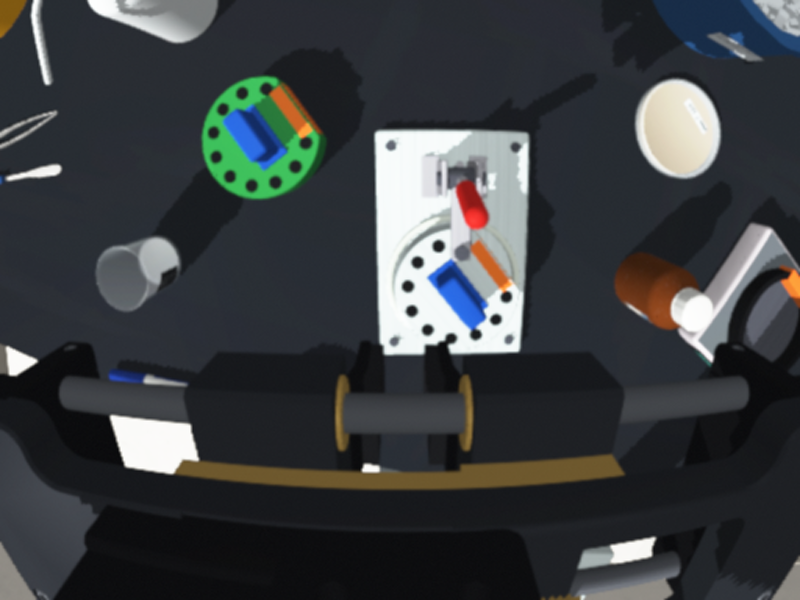

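The wrist view shows plate corners (375,131), (529,133), (522,354), (380,354), the red handle tip near (478,220), fin top (430,271)–(446,261)–(487,322)–(471,330) and orange strip (471,245)–(510,290).

```bash
cat >>h.py <<'E'
def wrist_pt(s,c,px,z):
    """full-image pixels -> world xy at height z"""
    K=np.array(c["camera_matrix"]);H=np.array(c["hand_eye"]);R=np.array(s["ee_rot"])
    u=cv2.fisheye.undistortPoints(np.array(px,float).reshape(-1,1,2),K,np.zeros(4)).reshape(-1,2)
    d=np.c_[u,np.ones(len(u))]@(R@H[:3,:3]).T;C=R@H[:3,3]+s["tcp_pos"]
    return (C+d*((z-C[2])/d[:,2])[:,None])[:,:2]
ang=lambda v:np.degrees(np.arctan2(v[1],v[0]))
E
python3 - <<'E'
from h import *;import pickle
s,c=pickle.load(open("w.pkl","rb"))
f=lambda p,z:wrist_pt(s,c,(np.array(p,float)+.5)*.64-.5,z)
q=f([(375,131),(529,133),(522,354),(380,354)],.012);x=(q[0]+q[1]-q[2]-q[3])/2;y=(q[0]+q[3]-q[1]-q[2])/2
print(q.mean(0)-.028*x/np.linalg.norm(x),ang(x),ang(y)-90,np.linalg.norm(x),np.linalg.norm(y))
k=f([(430,271),(446,261),(487,322),(471,330)],.082);print("fin",k.mean(0),ang(k[0]-k[3])-90,ang(k[1]-k[2])-90,np.linalg.norm(k[0]-k[3]))
k=f([(471,245),(510,290)],.048);print("flat",ang(k[0]-k[1])-90)
print("tip",f([(478,220)],.137))
E
```

```text
[0.45037558 0.1599416 ] 15.17801110551002 14.266969717065535 0.18941712835681587 0.12492544971641237
fin [0.4556189 0.1649294] -40.84412447002485 -41.06951345361227 0.05143943665851303
flat -33.28885254761415
tip [[0.51340078 0.17721166]]
```

```bash
python3 - <<'E'
from h import *;from station import r
s=r.sense();print(s["time_s"],s["tcp_pos"],s["joints"].round(1))
print(tool_delta(s,[.484,.1686,.137],14.2))
E
```

```text
1.15 [0.46051751 0.19971646 0.24722317] [ 42.1  10.1 -16.5   0.1 -63.6  61.8]
(array([ 15.5,  35.6, 110.3]), array([ 0.002,  0.001, -0.006]))
```

Call:
move_arm(
  series=[
    {"grip": 0, "xyz": [0, 0, 0], "angular": [0, 0, 0]},
    {"grip": 0, "xyz": [0, 0, 0], "angular": [0, 0, 0]},
    {"grip": 0, "xyz": [0, 0, 0], "angular": [0, 0, 0]},
  ],
)

```text
time_s: 1.45
tcp_pos: [0.4566, 0.2073, 0.2474]
ee_rot: [[0.969, 0.247, -0.0], [0.247, -0.969, -0.0], [-0.0, -0.0, -1.0]]
wrist_force: [-0.3, 0.2, -0.6]
gripper_width: 0.008
gripper_force: 0.0
```

Call:
move_arm(
  series=[
    {"grip": 0, "xyz": [17, 44, 20], "angular": [0, 0, 0]},
    {"grip": 0, "xyz": [17, 44, 50], "angular": [0, 0, 0]},
    {"grip": 0, "xyz": [17, 44, 80], "angular": [0, 0, 0]},
    {"grip": 0, "xyz": [17, 44, 110], "angular": [0, 0, 0]},
    {"grip": 0, "xyz": [17, 44, 110], "angular": [0, 0, 0]},
    {"grip": 0, "xyz": [17, 44, 110], "angular": [0, 0, 0]},
  ],
)

```text
time_s: 2.05
tcp_pos: [0.4845, 0.1692, 0.138]
ee_rot: [[0.969, 0.248, 0.0], [0.248, -0.969, -0.001], [0.0, 0.001, -1.0]]
wrist_force: [0.1, -0.4, 1.0]
gripper_width: 0.006
gripper_force: 0.0
```

Call:
move_arm(
  series=[
    {"grip": 0, "xyz": [10, 0, 0], "angular": [0, 0, 0]},
    {"grip": 0, "xyz": [20, 0, 0], "angular": [0, 0, 0]},
    {"grip": 0, "xyz": [30, 0, 0], "angular": [0, 0, 0]},
    {"grip": 0, "xyz": [40, 0, 0], "angular": [0, 0, 0]},
    {"grip": 0, "xyz": [50, 0, 0], "angular": [0, 0, 0]},
    {"grip": 0, "xyz": [60, 0, 0], "angular": [0, 0, 0]},
    {"grip": 0, "xyz": [70, 0, 0], "angular": [0, 0, 0]},
    {"grip": 0, "xyz": [80, 0, 0], "angular": [0, 0, 0]},
    {"grip": 0, "xyz": [84, 0, 0], "angular": [0, 0, 0]},
    {"grip": 0, "xyz": [84, 0, 0], "angular": [0, 0, 0]},
  ],
)

```text
time_s: 3.05
tcp_pos: [0.5675, 0.1891, 0.1382]
ee_rot: [[0.969, 0.246, 0.002], [0.246, -0.969, 0.001], [0.003, -0.0, -1.0]]
wrist_force: [-0.3, -0.1, 0.2]
gripper_width: 0.002
gripper_force: 0.0
```

Call:
move_arm(
  series=[
    {"grip": 0.6, "xyz": [0, 0, -40], "angular": [0, 0, 0]},
    {"grip": 0.6, "xyz": [-40, 0, -70], "angular": [0, 0, 0]},
    {"grip": 0.6, "xyz": [-80, 0, -95], "angular": [0, 0, 0]},
    {"grip": 0.6, "xyz": [-120, 0, -95], "angular": [0, 0, 0]},
    {"grip": 0.6, "xyz": [-140, 0, -95], "angular": [0, 0, 0]},
    {"grip": 0.6, "xyz": [-140, 0, -95], "angular": [0, 0, 0]},
    {"grip": 0.6, "xyz": [-140, 0, -95], "angular": [0, 0, 0]},
  ],
)

```text
time_s: 3.75
tcp_pos: [0.4307, 0.1545, 0.2335]
ee_rot: [[0.969, 0.246, 0.002], [0.246, -0.969, 0.001], [0.003, -0.001, -1.0]]
wrist_force: [0.7, 0.1, -0.1]
gripper_width: 0.545
gripper_force: 0.0
```

```bash
python3 - <<'E'
from h import *;from station import r;import pickle
s=r.sense();print(s["time_s"],s["tcp_pos"])
c=r.capture("wrist");pickle.dump((s,c),open("w.pkl","wb"))
cv2.imwrite("pics/w2.png",cv2.resize(c["img"][60:240,140:380,::-1],(800,600),interpolation=cv2.INTER_CUBIC))
E
```

```text
3.75 [0.43068457 0.15450241 0.23347863]
```

View pics/w2.png

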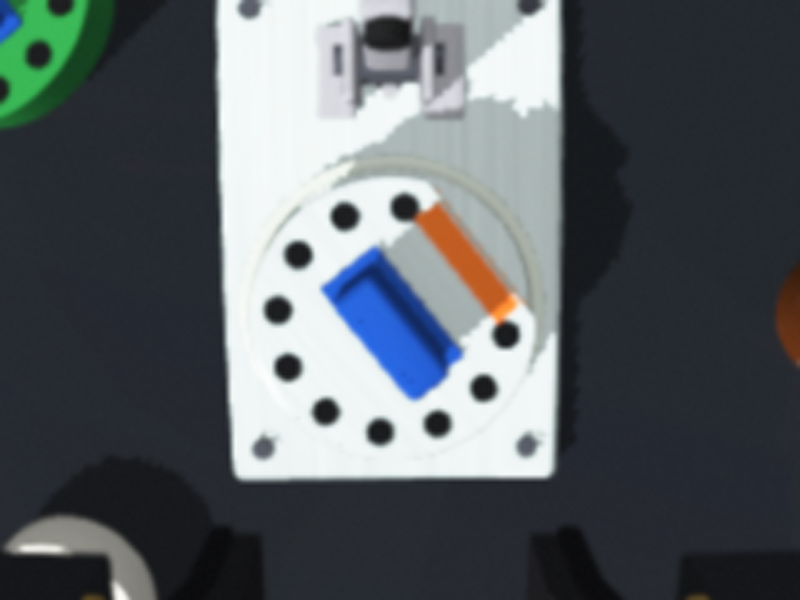

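The clamp arm stands up (387,35), so the clamp is open and the block is still seated. Fin top corners read (323,290), (358,264), (448,374), (414,400); orange strip outer edge (440,203)–(520,297), inner edge (417,213)–(494,320).

```bash
python3 - <<'E'
from h import *;import pickle
s,c=pickle.load(open("w.pkl","rb"))
f=lambda p,z:wrist_pt(s,c,(np.array(p,float)+.5)*.3-.5+[140,60],z)
k=f([(323,290),(358,264),(448,374),(414,400)],.082);n=np.linalg.norm
print("fin",k.mean(0),ang(k[0]-k[3])-90,ang(k[1]-k[2])-90,n(k[0]-k[3]),n(k[0]-k[1]))
for p in([(440,203),(520,297)],[(417,213),(494,320)]):
    k=f(p,.048);print("flat",ang(k[0]-k[1])-90,n(k[0]-k[1]))
h=f([(345,216),(298,254),(277,310),(288,367),(326,411),(380,431),(437,423),(483,387),(506,334),(404,207)],.048)
A=np.c_[2*h,np.ones(len(h))];x=np.linalg.lstsq(A,(h**2).sum(1),rcond=None)[0];print("holes centre",x[:2],"half-gap yaw",ang((h[9]+h[8])/2-x[:2]))
print(tool_delta(s,[.4505,.160,.20],-128.7))
E
```

```text
fin [0.45290979 0.16287299] -36.923399796631536 -36.831210125229894 0.04284222326476606 0.012864441818952903
flat -34.811338067824295 0.04070256408471089
flat -39.72684577909732 0.04355738142149589
holes centre [0.45104937 0.16083222] half-gap yaw -37.12186734888976
(array([20.5, -0.4, 33.5]), array([-0.004, -0.   ,  2.495]))
```

Call:
move_arm(
  series=[
    {"grip": 0.6, "xyz": [20, 0, 0], "angular": [0, 0, 0.14]},
    {"grip": 0.6, "xyz": [20, 0, 0], "angular": [0, 0, 0.28]},
    {"grip": 0.6, "xyz": [20, 0, 0], "angular": [0, 0, 0.42]},
    {"grip": 0.6, "xyz": [20, 0, 0], "angular": [0, 0, 0.56]},
    {"grip": 0.6, "xyz": [20, 0, 0], "angular": [0, 0, 0.7]},
    {"grip": 0.6, "xyz": [20, 0, 0], "angular": [0, 0, 0.84]},
    {"grip": 0.6, "xyz": [20, 0, 0], "angular": [0, 0, 0.98]},
    {"grip": 0.6, "xyz": [20, 0, 0], "angular": [0, 0, 1.12]},
    {"grip": 0.6, "xyz": [20, 0, 0], "angular": [0, 0, 1.26]},
    {"grip": 0.6, "xyz": [20, 0, 0], "angular": [0, 0, 1.4]},
  ],
)

```text
time_s: 4.8
tcp_pos: [0.4509, 0.1595, 0.232]
ee_rot: [[0.401, -0.916, -0.0], [-0.916, -0.401, -0.001], [0.0, 0.0, -1.0]]
wrist_force: [-0.3, -0.3, -0.5]
gripper_width: 0.599
gripper_force: 0.0
```

Call:
move_arm(
  series=[
    {"grip": 0.6, "xyz": [0, 0, 0], "angular": [0, 0, 0.14]},
    {"grip": 0.6, "xyz": [0, 0, 0], "angular": [0, 0, 0.28]},
    {"grip": 0.6, "xyz": [0, 0, 0], "angular": [0, 0, 0.42]},
    {"grip": 0.6, "xyz": [0, 0, 0], "angular": [0, 0, 0.56]},
    {"grip": 0.6, "xyz": [0, 0, 0], "angular": [0, 0, 0.7]},
    {"grip": 0.6, "xyz": [0, 0, 0], "angular": [0, 0, 0.84]},
    {"grip": 0.6, "xyz": [0, 0, 0], "angular": [0, 0, 0.98]},
    {"grip": 0.6, "xyz": [0, 0, 0], "angular": [0, 0, 1.065]},
    {"grip": 0.6, "xyz": [0, 0, 0], "angular": [0, 0, 1.065]},
    {"grip": 0.6, "xyz": [0, 0, 0], "angular": [0, 0, 1.065]},
  ],
)

```text
time_s: 5.8
tcp_pos: [0.4504, 0.1594, 0.2322]
ee_rot: [[-0.601, -0.799, -0.0], [-0.799, 0.601, -0.0], [0.001, -0.0, -1.0]]
wrist_force: [-0.8, -0.3, 0.1]
gripper_width: 0.599
gripper_force: 0.0
```

```bash
python3 - <<'E'
from h import *;from station import r
s=r.sense();print(s["time_s"],s["tcp_pos"],s["joints"].round(1),s["ee_rot"].round(3))
print(tool_delta(s,[.4505,.1605,.081],-127))
E
```

```text
5.8 [0.45035284 0.15935067 0.23215202] [ 39.    8.4 -20.9   0.  -60.8 -76. ] [[-0.601 -0.799 -0.   ]
 [-0.799  0.601 -0.   ]
 [ 0.001 -0.    -1.   ]]
(array([ -1.1,   0.6, 151.2]), array([-0.   , -0.001,  0.001]))
```

Call:
move_arm(
  series=[
    {"grip": 0.6, "xyz": [-1, 1, 35], "angular": [0, 0, 0]},
    {"grip": 0.6, "xyz": [-1, 1, 70], "angular": [0, 0, 0]},
    {"grip": 0.6, "xyz": [-1, 1, 100], "angular": [0, 0, 0]},
    {"grip": 0.6, "xyz": [-1, 1, 125], "angular": [0, 0, 0]},
    {"grip": 0.6, "xyz": [-1, 1, 142], "angular": [0, 0, 0]},
    {"grip": 0.6, "xyz": [-1, 1, 151], "angular": [0, 0, 0]},
    {"grip": 0.6, "xyz": [-1, 1, 151], "angular": [0, 0, 0]},
    {"grip": 0.6, "xyz": [-1, 1, 151], "angular": [0, 0, 0]},
  ],
)

```text
time_s: 6.6
tcp_pos: [0.4501, 0.1609, 0.0821]
ee_rot: [[-0.601, -0.799, 0.001], [-0.799, 0.601, 0.001], [-0.001, -0.001, -1.0]]
wrist_force: [0.0, 0.2, -0.9]
gripper_width: 0.596
gripper_force: 0.0
```

Call:
move_arm(
  series=[
    {"grip": 0.0, "xyz": [0, 0, 0], "angular": [0, 0, 0]},
    {"grip": 0.0, "xyz": [0, 0, 0], "angular": [0, 0, 0]},
    {"grip": 0.0, "xyz": [0, 0, 0], "angular": [0, 0, 0]},
    {"grip": 0.0, "xyz": [0, 0, 0], "angular": [0, 0, 0]},
    {"grip": 0.0, "xyz": [0, 0, 0], "angular": [0, 0, 0]},
    {"grip": 0.0, "xyz": [0, 0, 0], "angular": [0, 0, 0]},
    {"grip": 0.0, "xyz": [0, 0, 0], "angular": [0, 0, 0]},
  ],
)

```text
time_s: 7.3
tcp_pos: [0.4496, 0.1606, 0.0817]
ee_rot: [[-0.602, -0.799, 0.0], [-0.799, 0.602, 0.0], [-0.0, -0.0, -1.0]]
wrist_force: [1.4, -1.0, 1.6]
gripper_width: 0.18
gripper_force: 30.0
```

Call:
move_arm(
  series=[
    {"grip": 0.0, "xyz": [0, 0, -5], "angular": [0, 0, 0]},
    {"grip": 0.0, "xyz": [0, 0, -12], "angular": [0, 0, 0]},
    {"grip": 0.0, "xyz": [0, 0, -22], "angular": [0, 0, 0]},
    {"grip": 0.0, "xyz": [0, 0, -37], "angular": [0, 0, 0]},
    {"grip": 0.0, "xyz": [0, 0, -57], "angular": [0, 0, 0]},
    {"grip": 0.0, "xyz": [0, 0, -80], "angular": [0, 0, 0]},
    {"grip": 0.0, "xyz": [0, 0, -105], "angular": [0, 0, 0]},
    {"grip": 0.0, "xyz": [0, 0, -125], "angular": [0, 0, 0]},
    {"grip": 0.0, "xyz": [0, 0, -130], "angular": [0, 0, 0]},
    {"grip": 0.0, "xyz": [0, 0, -130], "angular": [0, 0, 0]},
  ],
)

```text
time_s: 8.3
tcp_pos: [0.4493, 0.1606, 0.2122]
ee_rot: [[-0.602, -0.798, 0.001], [-0.798, 0.602, 0.001], [-0.002, 0.0, -1.0]]
wrist_force: [0.4, 0.2, -5.4]
gripper_width: 0.185
gripper_force: 30.0
```

```bash
python3 - <<'E'
from h import *;from station import r
s=r.sense();print(s["time_s"],s["tcp_pos"],s["gripper_width"],s["wrist_force"],s["ee_rot"].round(3))
print(tool_delta(s,[.440,-.140,.21],-127+16))
E
```

```text
8.3 [0.44926102 0.16061255 0.2121801 ] 0.18539488400857984 [ 0.36396708  0.21728231 -5.39213496] [[-0.602 -0.798  0.001]
 [-0.798  0.602  0.001]
 [-0.002  0.    -1.   ]]
(array([ 245.6, -173.6,    1.7]), array([-0.   ,  0.002, -0.28 ]))
```

Call:
move_arm(
  series=[
    {"grip": 0.0, "xyz": [16, -16, 0], "angular": [0, 0, -0.04]},
    {"grip": 0.0, "xyz": [36, -36, 0], "angular": [0, 0, -0.08]},
    {"grip": 0.0, "xyz": [58, -58, 0], "angular": [0, 0, -0.12]},
    {"grip": 0.0, "xyz": [80, -80, 0], "angular": [0, 0, -0.16]},
    {"grip": 0.0, "xyz": [102, -102, 0], "angular": [0, 0, -0.2]},
    {"grip": 0.0, "xyz": [124, -124, 0], "angular": [0, 0, -0.24]},
    {"grip": 0.0, "xyz": [144, -144, 0], "angular": [0, 0, -0.28]},
    {"grip": 0.0, "xyz": [157, -157, 0], "angular": [0, 0, -0.28]},
    {"grip": 0.0, "xyz": [157, -157, 0], "angular": [0, 0, -0.28]},
    {"grip": 0.0, "xyz": [157, -157, 0], "angular": [0, 0, -0.28]},
  ],
)

```text
time_s: 9.3
tcp_pos: [0.4794, -0.0595, 0.2101]
ee_rot: [[-0.359, -0.933, -0.003], [-0.933, 0.359, 0.0], [0.001, 0.003, -1.0]]
wrist_force: [0.5, -0.8, -4.4]
gripper_width: 0.18
gripper_force: 30.0
```

```bash
python3 - <<'E'
from h import *;from station import r;import pickle
s=r.sense();print(s["time_s"],s["tcp_pos"],s["gripper_width"],s["joints"].round(1))
c=r.capture("wrist");pickle.dump((s,c),open("w3.pkl","wb"))
cv2.imwrite("pics/w3.png",cv2.resize(c["img"][:,:,::-1],(800,600),interpolation=cv2.INTER_CUBIC))
E
```

```text
9.3 [ 0.47935938 -0.05954006  0.21014762] 0.1797994740646441 [ 12.2  10.2 -22.   -0.  -58.  -33.2]
```

View pics/w3.png

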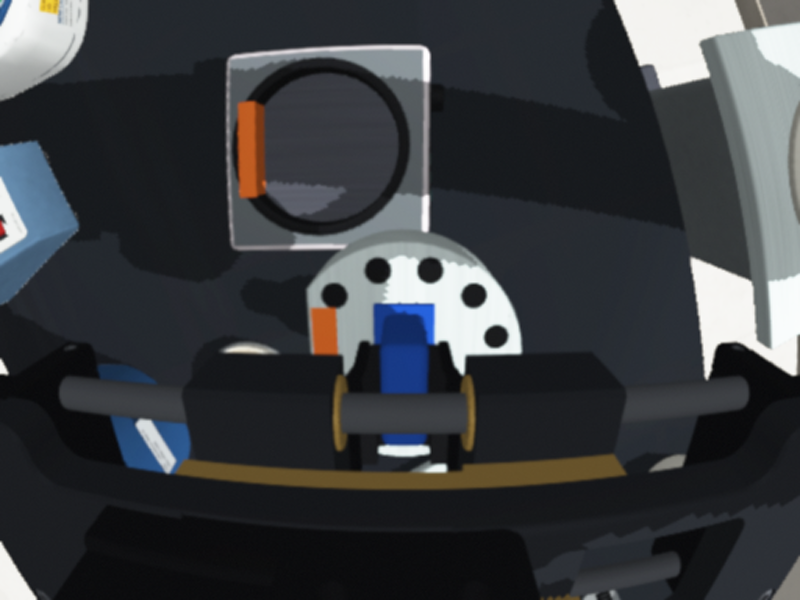

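The wrist view shows the mixer top (229,57)–(429,247), the black collar around (325,146), the key bar at (251,150), and the block held level at (415,310) with its orange strip on the key side. I'll enlarge it.

```bash
python3 - <<'E'
from h import *;import pickle
s,c=pickle.load(open("w3.pkl","rb"))
cv2.imwrite("pics/w3c.png",cv2.resize(c["img"][20:220,130:350,::-1],None,fx=3,fy=3,interpolation=cv2.INTER_CUBIC))
E
```

```text
(no output)
```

View pics/w3c.png

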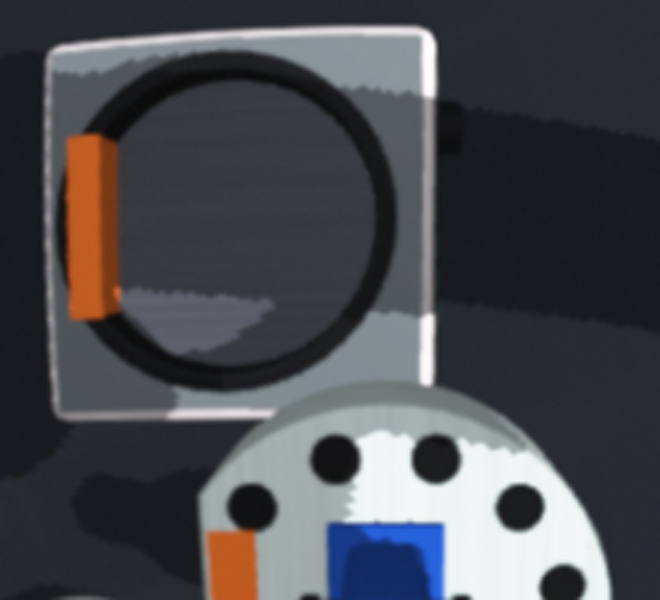

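The crop shows box corners TL (50,50), TR (425,36), BL (60,412) and key top edges x≈67–70 and 102–104 (y 135–319). Collar far outer rim passes (235,50), (165,65), (62,215); near inner rim passes (377,215), (225,366); holes are at (252,507), (336,459), (436,459), (520,507), (563,585).

```bash
python3 - <<'E'
from h import *;import pickle;from scipy.optimize import least_squares as ls
n=np.linalg.norm
s0,c0=pickle.load(open("w.pkl","rb"))
g=wrist_pt(s0,c0,(np.array([(345,216),(298,254),(277,310),(288,367),(326,411),(380,431),(437,423),(483,387),(506,334),(404,207)])+.5)*.3-.5+[140,60],.048)
rad=n(g-g.mean(0),axis=1);A=np.c_[2*g,np.ones(len(g))];x=np.linalg.lstsq(A,(g**2).sum(1),rcond=None)[0];rh=n(g-x[:2],axis=1).mean();print("hole radius",rh)
s,c=pickle.load(open("w3.pkl","rb"))
f=lambda p,z:wrist_pt(s,c,(np.array(p,float)+.5)/3-.5+[130,20],z)
o=f([(235,50),(165,65),(62,215),(300,64)],.06);i=f([(377,215),(225,366),(345,310),(300,350)],.06)
F=lambda p:np.r_[n(o-p,axis=1)-.057,n(i-p,axis=1)-.05]
q=ls(F,[.497,-.16]);print("nest",q.x,(q.fun*1e3).round(1))
b=f([(50,50),(425,36),(60,412)],.04);print("box centre",(b[1]+b[2])/2,"yaw",ang(b[0]-b[1]),ang(b[2]-b[0])-90,n(b[0]-b[1]),n(b[2]-b[0]))
for e in([(67,138),(70,320)],[(102,135),(104,318)]):
    k=f(e,.06);y=ang(k[1]-k[0])-90;u=np.array([np.cos(np.radians(y)),np.sin(np.radians(y))]);print("key yaw",y,n(k[0]-k[1]),"dist",(k.mean(0)-q.x)@u)
h=f([(252,507),(336,459),(436,459),(520,507),(563,585)],.1765)
z=ls(lambda p:n(h-p,axis=1)-rh,s["tcp_pos"][:2]);d=np.array(s["ee_rot"]).T@np.r_[z.x-s["tcp_pos"][:2],0]
print("block in tool mm",d*1e3,(z.fun*1e3).round(1))
k=f([(252,507),(563,585)],.1765)
st=f([(206,532),(213,598)],.1765);print("strip yaw",ang(st[1]-st[0])-90,"tool y",ang(np.array(s["ee_rot"])[:2,1])-180)
k=f([(329,523),(443,523)],.2105);print("fin end dir",ang(k[0]-k[1]))
# block yaw from holes: 30deg pitch, symmetrical about x axis
print("hole angles",[round(ang(v-z.x),1) for v in h])
g2=[round(ang(v-x[:2]),1) for v in g];print("stand hole angles",g2)
E
```

```text
hole radius 0.0379813326162297
nest [ 0.49612222 -0.16098026] [-0.8 -1.  -1.7 -0.9 -0.8 -1.9 -0.7 -0.5]
box centre [ 0.49700595 -0.16081421] yaw -22.174778893226915 -20.869548577119986 0.1326685574409486 0.1328427921447666
key yaw -21.47499090947018 0.06147726746048431 dist 0.05328557999152988
key yaw -21.639326860542937 0.06126290878285122 dist 0.041015228981788436
block in tool mm [-0.84498626 -0.37037659 -0.0019347 ] [ 0.1 -0.  -0.1 -0.   0.1]
strip yaw -18.823690341485587 tool y -21.053817901255513
fin end dir -21.110708765831692
hole angles [np.float64(-65.9), np.float64(-95.9), np.float64(-126.0), np.float64(-156.1), np.float64(174.0)]
stand hole angles [np.float64(37.8), np.float64(68.0), np.float64(98.4), np.float64(128.2), np.float64(158.3), np.float64(-171.8), np.float64(-142.1), np.float64(-111.9), np.float64(-82.1), np.float64(8.2)]
```

Call:
move_arm(
  series=[
    {"grip": 0.0, "xyz": [20, -12, 0], "angular": [0, 0, 0]},
    {"grip": 0.0, "xyz": [42, -25, 0], "angular": [0, 0, 0]},
    {"grip": 0.0, "xyz": [64, -38, 0], "angular": [0, 0, 0]},
    {"grip": 0.0, "xyz": [80, -48, 5], "angular": [0, 0, 0.006]},
    {"grip": 0.0, "xyz": [89, -53, 20], "angular": [0, 0, 0.006]},
    {"grip": 0.0, "xyz": [89, -53, 40], "angular": [0, 0, 0.006]},
    {"grip": 0.0, "xyz": [89, -53, 60], "angular": [0, 0, 0.006]},
    {"grip": 0.0, "xyz": [89, -53, 70], "angular": [0, 0, 0.006]},
    {"grip": 0.0, "xyz": [89, -53, 70], "angular": [0, 0, 0.006]},
    {"grip": 0.0, "xyz": [89, -53, 70], "angular": [0, 0, 0.006]},
  ],
)

```text
time_s: 10.35
tcp_pos: [0.4986, -0.161, 0.1421]
ee_rot: [[-0.362, -0.932, 0.001], [-0.932, 0.362, -0.0], [0.0, -0.001, -1.0]]
wrist_force: [0.3, 0.5, -5.1]
gripper_width: 0.179
gripper_force: 30.0
```

```bash
python3 - <<'E'
from h import *;from station import r;import pickle
s=r.sense();print(s["time_s"],s["tcp_pos"],s["wrist_force"],s["ee_rot"].round(3),ang(s["ee_rot"][:2,1])-180)
print(tool_delta(s,[.4964,-.1617,.1097],-111.4))
c=r.capture("top")
x,y=255,155
cv2.imwrite("pics/t2.png",cv2.resize(c["img"][y:y+75,x:x+90,::-1],None,fx=6.5,fy=6.5,interpolation=cv2.INTER_CUBIC))
E
```

```text
10.35 [ 0.49859361 -0.16098887  0.14208376] [ 0.31311811  0.48908739 -5.09932276] [[-0.362 -0.932  0.001]
 [-0.932  0.362 -0.   ]
 [ 0.    -0.001 -1.   ]] -21.23708074852962
(array([ 1.5,  1.8, 32.4]), array([-0.001, -0.   ,  0.003]))
```

Call:
move_arm(
  series=[
    {"grip": 0.0, "xyz": [1, 1.5, 0], "angular": [0, 0, 0]},
    {"grip": 0.0, "xyz": [1, 1.5, 0], "angular": [0, 0, 0]},
    {"grip": 0.0, "xyz": [1, 1.5, 0], "angular": [0, 0, 0]},
  ],
)

```text
time_s: 10.7
tcp_pos: [0.4963, -0.1618, 0.1421]
ee_rot: [[-0.363, -0.932, 0.001], [-0.932, 0.363, -0.0], [-0.0, -0.001, -1.0]]
wrist_force: [-0.3, 0.1, -4.8]
gripper_width: 0.184
gripper_force: 30.0
```

Call:
move_arm(
  series=[
    {"grip": 0.0, "xyz": [0, 0, 2], "angular": [0, 0, 0]},
    {"grip": 0.0, "xyz": [0, 0, 4], "angular": [0, 0, 0]},
    {"grip": 0.0, "xyz": [0, 0, 6], "angular": [0, 0, 0]},
    {"grip": 0.0, "xyz": [0, 0, 8], "angular": [0, 0, 0]},
    {"grip": 0.0, "xyz": [0, 0, 10], "angular": [0, 0, 0]},
    {"grip": 0.0, "xyz": [0, 0, 10], "angular": [0, 0, 0]},
  ],
)

```text
time_s: 11.3
tcp_pos: [0.4959, -0.1618, 0.1311]
ee_rot: [[-0.364, -0.932, -0.001], [-0.932, 0.364, 0.0], [0.0, 0.001, -1.0]]
wrist_force: [0.8, 0.1, -4.3]
gripper_width: 0.179
gripper_force: 30.0
```

Underside is about at the collar top. I'll lower slowly and watch the force.

Call:
move_arm(
  series=[
    {"grip": 0.0, "xyz": [0, 0, 1], "angular": [0, 0, 0]},
    {"grip": 0.0, "xyz": [0, 0, 2], "angular": [0, 0, 0]},
    {"grip": 0.0, "xyz": [0, 0, 3], "angular": [0, 0, 0]},
    {"grip": 0.0, "xyz": [0, 0, 4], "angular": [0, 0, 0]},
    {"grip": 0.0, "xyz": [0, 0, 5], "angular": [0, 0, 0]},
    {"grip": 0.0, "xyz": [0, 0, 5], "angular": [0, 0, 0]},
  ],
)

```text
time_s: 11.9
tcp_pos: [0.496, -0.1618, 0.1264]
ee_rot: [[-0.364, -0.932, -0.0], [-0.932, 0.364, 0.0], [0.0, 0.0, -1.0]]
wrist_force: [0.2, 0.9, -3.6]
gripper_width: 0.18
gripper_force: 30.0
```

Call:
move_arm(
  series=[
    {"grip": 0.0, "xyz": [0, 0, 1], "angular": [0, 0, 0]},
    {"grip": 0.0, "xyz": [0, 0, 2], "angular": [0, 0, 0]},
    {"grip": 0.0, "xyz": [0, 0, 3], "angular": [0, 0, 0]},
    {"grip": 0.0, "xyz": [0, 0, 4], "angular": [0, 0, 0]},
    {"grip": 0.0, "xyz": [0, 0, 4], "angular": [0, 0, 0]},
  ],
)

```text
time_s: 12.4
tcp_pos: [0.496, -0.1618, 0.1224]
ee_rot: [[-0.363, -0.932, -0.0], [-0.932, 0.363, 0.0], [0.0, 0.0, -1.0]]
wrist_force: [0.1, 0.2, -4.0]
gripper_width: 0.186
gripper_force: 30.0
```

No contact yet and it's 7 mm inside the collar; continuing.

Call:
move_arm(
  series=[
    {"grip": 0.0, "xyz": [0, 0, 1.5], "angular": [0, 0, 0]},
    {"grip": 0.0, "xyz": [0, 0, 3], "angular": [0, 0, 0]},
    {"grip": 0.0, "xyz": [0, 0, 4.5], "angular": [0, 0, 0]},
    {"grip": 0.0, "xyz": [0, 0, 6], "angular": [0, 0, 0]},
    {"grip": 0.0, "xyz": [0, 0, 8], "angular": [0, 0, 0]},
    {"grip": 0.0, "xyz": [0, 0, 10], "angular": [0, 0, 0]},
    {"grip": 0.0, "xyz": [0, 0, 10], "angular": [0, 0, 0]},
    {"grip": 0.0, "xyz": [0, 0, 10], "angular": [0, 0, 0]},
  ],
)

```text
time_s: 13.2
tcp_pos: [0.4961, -0.1618, 0.1125]
ee_rot: [[-0.363, -0.932, -0.0], [-0.932, 0.363, -0.0], [0.0, 0.0, -1.0]]
wrist_force: [-0.1, -0.0, -4.1]
gripper_width: 0.182
gripper_force: 30.0
```

Call:
move_arm(
  series=[
    {"grip": 0.0, "xyz": [0, 0, 1], "angular": [0, 0, 0]},
    {"grip": 0.0, "xyz": [0, 0, 2], "angular": [0, 0, 0]},
    {"grip": 0.0, "xyz": [0, 0, 2.5], "angular": [0, 0, 0]},
    {"grip": 0.0, "xyz": [0, 0, 2.5], "angular": [0, 0, 0]},
  ],
)

```text
time_s: 13.6
tcp_pos: [0.496, -0.1618, 0.1099]
ee_rot: [[-0.364, -0.932, -0.0], [-0.932, 0.364, 0.0], [0.0, 0.0, -1.0]]
wrist_force: [0.6, 0.3, -4.7]
gripper_width: 0.182
gripper_force: 30.0
```

Call:
move_arm(
  series=[
    {"grip": 0.0, "xyz": [0, 0, 0.5], "angular": [0, 0, 0]},
    {"grip": 0.0, "xyz": [0, 0, 1], "angular": [0, 0, 0]},
    {"grip": 0.0, "xyz": [0, 0, 1.5], "angular": [0, 0, 0]},
    {"grip": 0.0, "xyz": [0, 0, 1.5], "angular": [0, 0, 0]},
  ],
)

```text
time_s: 14.0
tcp_pos: [0.4962, -0.1618, 0.1097]
ee_rot: [[-0.363, -0.932, 0.0], [-0.932, 0.363, -0.0], [0.0, -0.001, -1.0]]
wrist_force: [-2.8, 1.4, 4.4]
gripper_width: 0.177
gripper_force: 30.0
```

It rests on the floor (force now upward). Releasing.

Call:
move_arm(
  series=[
    {"grip": 0.3, "xyz": [0, 0, 0], "angular": [0, 0, 0]},
    {"grip": 0.45, "xyz": [0, 0, 0], "angular": [0, 0, 0]},
    {"grip": 0.6, "xyz": [0, 0, 0], "angular": [0, 0, 0]},
    {"grip": 0.6, "xyz": [0, 0, 0], "angular": [0, 0, 0]},
    {"grip": 0.6, "xyz": [0, 0, 0], "angular": [0, 0, 0]},
  ],
)

```text
time_s: 14.5
tcp_pos: [0.4962, -0.1619, 0.1085]
ee_rot: [[-0.363, -0.932, 0.0], [-0.932, 0.363, -0.0], [0.0, -0.0, -1.0]]
wrist_force: [0.2, -0.1, 0.1]
gripper_width: 0.539
gripper_force: 0.0
```

Call:
move_arm(
  series=[
    {"grip": 0.6, "xyz": [0, 0, -10], "angular": [0, 0, 0]},
    {"grip": 0.6, "xyz": [0, 0, -30], "angular": [0, 0, 0]},
    {"grip": 0.6, "xyz": [0, 0, -60], "angular": [0, 0, 0]},
    {"grip": 0.6, "xyz": [-35, 0, -90], "angular": [0, 0, 0]},
    {"grip": 0.6, "xyz": [-70, 0, -120], "angular": [0, 0, 0]},
    {"grip": 0.6, "xyz": [-100, 0, -130], "angular": [0, 0, 0]},
    {"grip": 0.6, "xyz": [-100, 0, -130], "angular": [0, 0, 0]},
    {"grip": 0.6, "xyz": [-100, 0, -130], "angular": [0, 0, 0]},
  ],
)

```text
time_s: 15.3
tcp_pos: [0.5323, -0.0682, 0.2389]
ee_rot: [[-0.362, -0.932, 0.0], [-0.932, 0.362, 0.0], [-0.0, -0.0, -1.0]]
wrist_force: [0.3, 0.1, 0.2]
gripper_width: 0.601
gripper_force: 0.0
```

```bash
python3 - <<'E'
from h import *;from station import r;import pickle
s=r.sense();print(s["time_s"],s["tcp_pos"])
c=r.capture("wrist");pickle.dump((s,c),open("w4.pkl","wb"))
cv2.imwrite("pics/w4.png",cv2.resize(c["img"][10:220,130:350,::-1],None,fx=2.8,fy=2.8,interpolation=cv2.INTER_CUBIC))
E
```

```text
15.3 [ 0.53229042 -0.06820122  0.2389427 ]
```

View pics/w4.png

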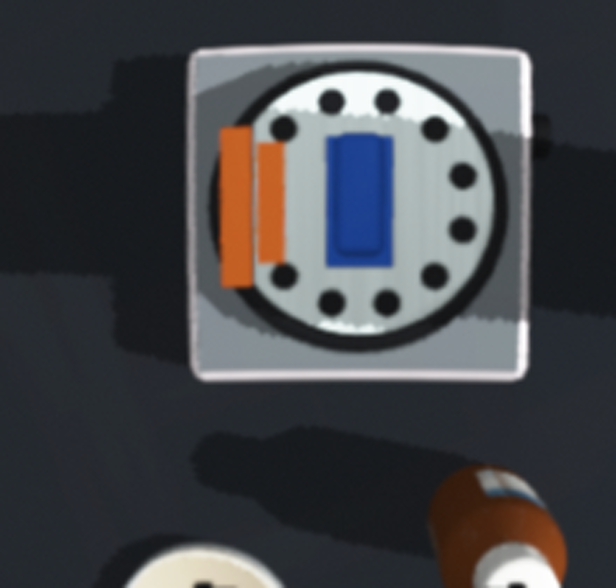

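The block sits in the nest at about (358,200), concentric with the collar, and its orange strip (271,203) is parallel to the key (237,207). Bottle and dish are undisturbed and the gripper is clear, so I'm handing in.

```bash
python3 -c "
from station import r
print(r.finish_job())"
```

```text
the job is handed in; nothing more can be done
None
```

The job is handed in: the clamp was thrown back, and the block is home in the nest with its flat to the key and the gripper clear. The last picture confirms this for the block, but I didn't re-check the clamp or most bystanders after the move, and no verdict came back.

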